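# Hang the basket under the stand's header

## Task

Take the pale wooden basket by its handle and hang it on the brass hook under the white header box of the display stand, so that it hangs free and level, at rest, and let go of it. The carriage with hook and header is clamped at a height you have to find by feel or sight. Leave the dark basket and the other wares where they stand.

Things in the scene. Friction and masses are not known exactly. Their poses are not given: they have to be found in the camera images.
- pale_basket: pale wooden basket to hang: open tray 110 mm long (its x), 70 mm wide (y), 60 mm high, walls 5 mm, with a stiff upright wooden handle fixed in its x-z plane, rising to 150 mm. Weighs 0.15 to 0.3 kg, balanced below the handle's middle. Origin at the centre of its underside, z up
- handle_mid (a point): centre of the pale basket's handle bar, 144 mm above its underside; axes as the basket's. The bar is straight along x: 116 mm long, 9 mm thick (y), 12 mm high. Legs 10 mm wide at x = -53 and +53 mm carry it; the tray's rim is 78 mm below its underside
- stand: display stand, red foot fixed to the counter. Origin on the counter exactly below the hook's seat (where the handle comes to bear), z up. Foot 10 mm thick, x -75 to 95, y -130 to 60 mm. On its steel post (18 mm thick, at x 15, y -95 mm, 389 mm high) a carriage with clamp, hook and header box is held stiffly at a height that differs each time and is not reported: feel or look for it
- hook_line (a point): point of the stand 210 mm above the counter, straight above its origin. The hook's seat (top of the hook bar) lies on this vertical, 170 to 245 mm above the counter. The hook: brass bar 10 mm thick along the stand's y at x = 0, from the clamp out to +y. Seat from a collar 24 mm across at y -20 to y 18 mm; the free end, y 32 mm, turns up to 16 mm above the seat
- roof_line (a point): point of the stand 320 mm above the counter, at the stand's x 15, y -25 mm. On this vertical, over the hook, sits the white header box with red edges: x -35 to 65, y -80 to 30 mm in the stand's frame; its underside is always 54 mm and its flat top 114 mm above the hook's seat. Nothing is on it; a press of 25 N does not move it
- clamp_line (a point): point of the stand 210 mm above the counter, at the stand's x 12, y -95 mm. The dark clamp block on the post fills x -13 to 37, y -110 to -80 mm, 12 mm below to 114 mm above the seat. The stand's +y side is open, so the handle goes on from there, bar along x. The header box is in the way of an upright gripper; one leaning back about 40 degrees to -x can hold the bar's -x end
- dark_basket: the dark-brown twin of the pale basket with brass-coloured bands, same size and shape; origin at the centre of its underside. Leave it where it stands
- vase: white marble vase, 70 mm across and 130 mm high; origin at the centre of its underside; bystander
- candlestick: brass candlestick, 70 mm across and 130 mm high; origin at the centre of its underside; bystander
- tumbler: white stone tumbler, 68 mm across and 85 mm high; origin at the centre of its underside; bystander
- trinket_box: dark wooden box, 100 x 70 x 45 mm; origin at the centre of its underside; bystander
- elephant: carved pale wooden elephant, about 130 mm long, 50 mm wide and 94 mm high; origin between its feet; bystander
Things that resemble listed ones, but are neither listed nor needed, are in the scene too. Leave any purple look-alike of the pale_basket alone.

How it is judged (in metres and radians):
On the way:
1. the pale basket is lifted off the counter (more than 30 mm), touching neither counter nor stand (height (world z) of pale_basket above 0.03 m and contact force between pale_basket and stand below 0.1 N), for 0.2 s.
At the end, for the whole second after the job is handed in: the pale basket hangs from the stand's hook: borne by the stand, its underside 24 to 120 mm above the counter, within 35 mm of the seat's middle along the stand's x and -35 to +40 mm along its y, level within 0.25 rad, released and at rest (contact force between pale_basket and stand above 0.8 N and height (world z) of pale_basket between 0.024 and 0.12 m and angle between pale_basket's own z axis and vertical below 0.25 rad and x of pale_basket in the frame of stand between -0.035 and 0.035 m and y of pale_basket in the frame of stand between -0.035 and 0.04 m and linear speed of pale_basket below 0.05 m/s and angular speed of pale_basket below 0.5 rad/s and contact force between pale_basket and the fingers below 0.05 N); the robot touches nothing.
It fails at once if the dark basket is moved by more than 40 mm or tipped over (distance of dark_basket from where it was at the start of the episode above 0.04 m or angle between dark_basket's own z axis and vertical above 0.5 rad).
It fails at once if another ware (vase, candlestick, tumbler, trinket box, elephant) is moved by more than 40 mm or tipped over ((distance of vase from where it was at the start of the episode above 0.04 m or angle between vase's own z axis and vertical above 0.5 rad) or (distance of candlestick from where it was at the start of the episode above 0.04 m or angle between candlestick's own z axis and vertical above 0.5 rad) or (distance of tumbler from where it was at the start of the episode above 0.04 m or angle between tumbler's own z axis and vertical above 0.5 rad) or (distance of trinket_box from where it was at the start of the episode above 0.04 m or angle between trinket_box's own z axis and vertical above 0.5 rad) or (distance of elephant from where it was at the start of the episode above 0.04 m or angle between elephant's own z axis and vertical above 0.5 rad)).
It also fails if it takes over 72 s, if anything falls off the work surface, if the arm or the gripper's body presses on something with over 40 N, if the wrist force passes 120 N, or if a joint passes its speed limit or range.

## Robot

A 7-joint arm with a two-finger parallel gripper is mounted at the origin on the work surface. World frame = base frame: x ahead of the robot, y to its left, z up, the work surface at z = 0. Lengths are in m, angles in degrees, forces in N, time in s.
With the tool pointing down it reaches from about 0.4 to 0.875 m from the base axis. Payload 6.5 kg.
Tool frame: the origin (TCP) lies at the very end of the fingers, on their centre line; the grasp point (between the pads) lies 19 mm behind it; z points along the fingers, y is the line along which they close (so a half turn about z gives the same grasp; the last joint's range is limited). The gripper opens to 85 mm and grips with 20 to 120 N. Pads are 22 mm wide; open, the fingers measure 114 mm over their backs; the gripper's body (76 mm by 85 mm) begins 54 mm behind the grasp point. The pads swing forward as they close: fully open they stand 13 mm farther back than shut.
Start: joints at [70.405, 30.733, -0.252, 88.115, 0.149, 61.152, -4.079], TCP at [0.177, -0.625, 0.231] pointing down, gripper open.
Joint ranges: [-154.64, 154.64], [-21.42, 123.67], [-72.66, 72.17], [13.99, 137.28], [-74.86, 254.86], [10.95, 109.41], [-158.01, 158.01]. Speed limits (degrees/s): [136.94, 136.94, 180, 180, 180, 180, 180].

## Interface

Orientations are given as a 3x3 rotation matrix whose columns are the frame's x, y, z axes.
In Python, from cell import ctrl gives the robot as it stands.
- The arm moves only by the shell command python3 -m jog 'ROWS' [FORCE]. ROWS is JSON, a list that holds one entry, the list of rows, each a list of 7 numbers: the shift along the tool's x, y, z scaled (see below), then the turn, a rotation vector about the tool's x, y, z scaled (see below), then the closure in counts, from 0 (fully open) to 255 (shut). In form: [[[tx, ty, tz, wx, wy, wz, hand], ...]]. A call has 1 to 20 rows; each row shifts and turns the commanded pose from where the row before left it, along the tool's axes as they then stand; what a row does not reach is not made up. The controller multiplies each number of a shift by 0.02 m and each number of a turn by 45 degrees. A row lasts 1/12 s, in which the tool goes at most 41.7 mm and 7.16 degrees, less where a joint would pass 70% of its speed; a pose out of reach is approached as far as the arm can. A call with a number of a shift or a turn outside -1 to 1 is refused whole. A call with a gripper value outside its range is refused whole. The fingers move at their own pace and stop on an object; FORCE is the grip in N (left out, the last holds). Time passes only in rows, so rows that do not move let the fingers close. It gives the time, the measured TCP pose, the force, the opening and the grip force at its end, in the units of the state.
- ctrl.sense(): the state, without advancing time (a new reading comes with each control period).
- ctrl.camera(name): name is "scene" or "top"; returns the picture (480x640x3 uint8, red, green, blue); there is no depth.
- ctrl.camera_model(name): a dict with "camera_matrix" (3x3 intrinsics, pixels), "world_to_cam" (4x4, takes a point from world to camera coordinates). Camera axes: x right, y down, z forward; pixel columns grow to the right and rows downward; lengths in m; the calibration is good to about 2 mm. A picture is of the moment at which its call begins. camera_model takes no time and is no camera call.
- ctrl.close_job(): hands the job in; it is judged then, once.
Trained networks look in the newest picture that a camera, given by its name, has taken for a name from the list of things; names that differ only in an ending like _2 or _b are one class to them, and where a whole thing is asked for, a point or a joint stands for the part that bears it (a point fixed in the world has none). Each returns a list of dicts, best first, with "p" (0 to 1); they miss things now and then, are a little off and sometimes report something else, mostly with a low value. They report only what shows in the picture. A call takes as long as a camera call. They do not tell look-alikes from the thing itself.
- ctrl.boxes_of(camera, name): "box" ([left, top, right, bottom] in pixels, round what is visible of it).
- ctrl.landmark_of(camera, name): "pixel" ([row, column] in pixels: a listed point, or the origin of a listed thing).
The state is a dict: "time_s": time; "qpos": joint angles; "qvel": joint speeds; "joint_torque": joint torques, N m; "tool_pos": TCP position; "eef_rot": TCP orientation; "force": force on the tool from outside, world axes, zero at the start; "moment": the same for the moment, N m; "gripper_width": opening from 0.0 (shut) to 1.0 (fully open); "grip_force": force on a finger pad.
Only numpy, scipy, OpenCV 4.12 (cv2) and the standard library are available. Lean on these libraries where they do the work, as an engineer would, in place of code of your own. Each camera call takes 0.05 s, during which the arm holds its last target. There are 200 camera calls.

## Working session

There is one attempt and no reset: what is moved stays moved. The work goes in short steps, Python scripts to look and compute and a shell command to move; the robot and the scene stay as the last step left them, time stands still between calls to the robot, and variables do not carry over. Pictures are saved under pics/ and viewed, at most 10 in all, crops included, and the job is handed in when it is done.

```bash
mkdir -p pics; ls
python3 - <<'E'
from cell import ctrl
import cv2,numpy as np
s=ctrl.sense();print(s)
for c in("scene","top"):
    im=ctrl.camera(c);cv2.imwrite(f"pics/{c}0.png",im[:,:,::-1])
    m=ctrl.camera_model(c);print(c,np.round(m["camera_matrix"],1).tolist(),np.round(m["world_to_cam"],4).tolist())
    for n in("pale_basket","stand","dark_basket","vase","candlestick","tumbler","trinket_box","elephant"):
        print(n,[(np.round(b["box"]).tolist(),round(b["p"],2)) for b in ctrl.boxes_of(c,n)][:4],[(np.round(b["pixel"]).tolist(),round(b["p"],2)) for b in ctrl.landmark_of(c,n)][:4])
    for n in("handle_mid","hook_line","roof_line","clamp_line"):
        print(n,[(np.round(b["pixel"]).tolist(),round(b["p"],2)) for b in ctrl.landmark_of(c,n)][:4])
E
```

```text
pics
{'time_s': 0.0, 'qpos': array([70.40670027, 30.77766387, -0.25408545, 88.1699854 ,  0.15129566,
       61.15004604, -4.08040778]), 'qvel': array([ 0.00944337,  0.00394332, -0.21967955,  0.03615561, -0.11008621,
        0.03139738, -0.00750614]), 'joint_torque': array([-2.91791512e-04, -5.83400345e+01,  1.04840621e+00, -2.59092468e+01,
        1.22781479e-02,  9.78751254e-03,  6.38574463e-06]), 'tool_pos': array([ 0.17678808, -0.62485863,  0.23041609]), 'eef_rot': array([[ 9.62196944e-01,  2.72353924e-01, -6.17004499e-04],
       [ 2.72354574e-01, -9.62195654e-01,  1.58393229e-03],
       [-1.62288873e-04, -1.69209881e-03, -9.99998555e-01]]), 'force': array([ 1.21781174, -0.08691968, -0.53527598]), 'moment': array([-0.01898899, -0.02966195, -0.01094007]), 'grip_force': 0.0, 'gripper_width': 0.9953576484836608}
scene [[544.0, 0.0, 319.5], [0.0, 544.0, 239.4], [0.0, 0.0, 1.0]] [[-0.5683, 0.8228, 0.0091, 0.3365], [0.4566, 0.3246, -0.8284, -0.0753], [-0.6845, -0.4666, -0.5601, 1.8082], [0.0, 0.0, 0.0, 1.0]]
pale_basket [([420.0, 309.0, 478.0, 374.0], 0.85), ([485.0, 271.0, 525.0, 343
[... 1216 characters left out ...]
 0.17)] []
stand [([367.0, 235.0, 436.0, 301.0], 0.67)] [([259.0, 390.0], 0.68)]
dark_basket [([244.0, 222.0, 289.0, 261.0], 0.98)] [([241.0, 264.0], 0.7)]
vase [([234.0, 173.0, 260.0, 197.0], 0.93)] [([187.0, 247.0], 0.97), ([246.0, 199.0], 0.65)]
candlestick [] [([200.0, 195.0], 0.8)]
tumbler [([279.0, 281.0, 301.0, 304.0], 0.7)] [([238.0, 266.0], 0.62), ([290.0, 294.0], 0.6)]
trinket_box [([438.0, 245.0, 465.0, 283.0], 0.91)] [([261.0, 450.0], 0.59)]
elephant [([294.0, 174.0, 324.0, 216.0], 0.81)] [([188.0, 304.0], 0.55), ([246.0, 200.0], 0.15)]
handle_mid [([309.0, 174.0], 0.66), ([247.0, 200.0], 0.62)]
hook_line [([256.0, 400.0], 0.55), ([262.0, 452.0], 0.42)]
roof_line []
clamp_line []
```

View pics/scene0.png

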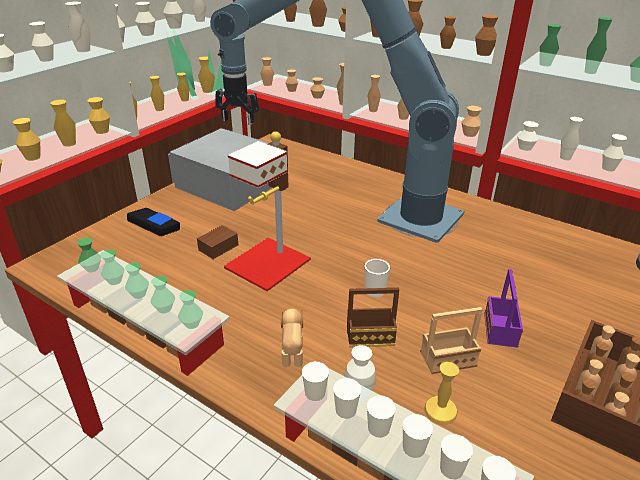

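View pics/top0.png

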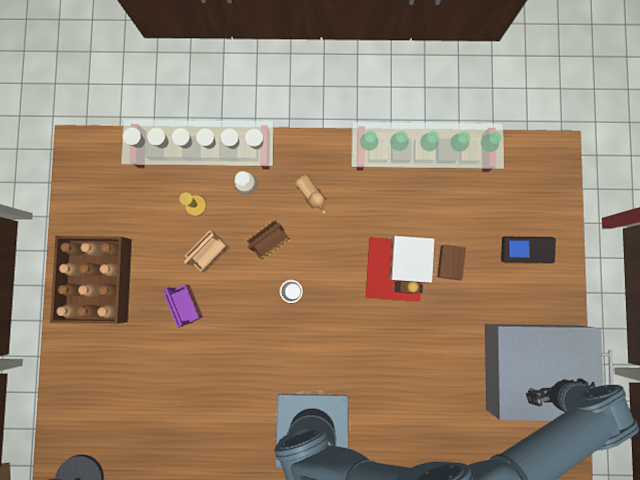

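The scene picture shows three candidates. Pale wooden: scene (450,340), top (205,251). Dark twin: scene (372,318), top (268,240). Purple look-alike: scene (504,310), top (184,306). The pale wooden one fits the description. The stand is at scene (265,215), with its foot at top (393,268). I'll enlarge both to confirm.

```bash
cat > crop.py <<'E'
import cv2,numpy as np
def tile(f,x0,y0,w,h,k):
    im=cv2.imread(f)[y0:y0+h,x0:x0+w]; im=cv2.resize(im,None,fx=k,fy=k,interpolation=cv2.INTER_CUBIC)
    for i in range(0,w,10): cv2.line(im,(i*k,0),(i*k,6 if (x0+i)%50 else 14),(255,0,255),1)
    for i in range(0,h,10): cv2.line(im,(0,i*k),(6 if (y0+i)%50 else 14,i*k),(255,0,255),1)
    cv2.putText(im,f"{x0},{y0}",(18,24),0,.45,(255,0,255),1); return im
E
python3 - <<'E'
from crop import *
a=np.hstack([tile("pics/scene0.png",410,300,80,80,5),tile("pics/top0.png",180,225,80,60,5)[:, :400].copy() if 0 else cv2.copyMakeBorder(tile("pics/top0.png",170,220,80,80,5),0,0,0,0,0)])
cv2.imwrite("pics/c1.png",a)
b=np.hstack([tile("pics/scene0.png",220,130,100,160,3)[:480],cv2.resize(tile("pics/top0.png",360,225,80,80,6),(480,480))])
cv2.imwrite("pics/c2.png",b)
E
```

```text
(no output)
```

View pics/c1.png

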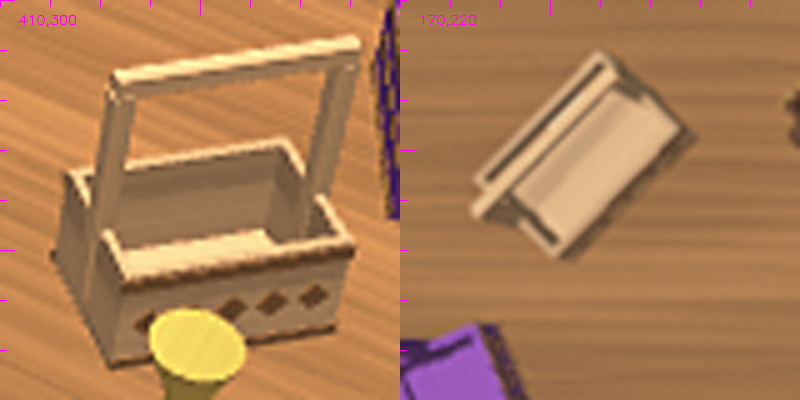

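View pics/c2.png

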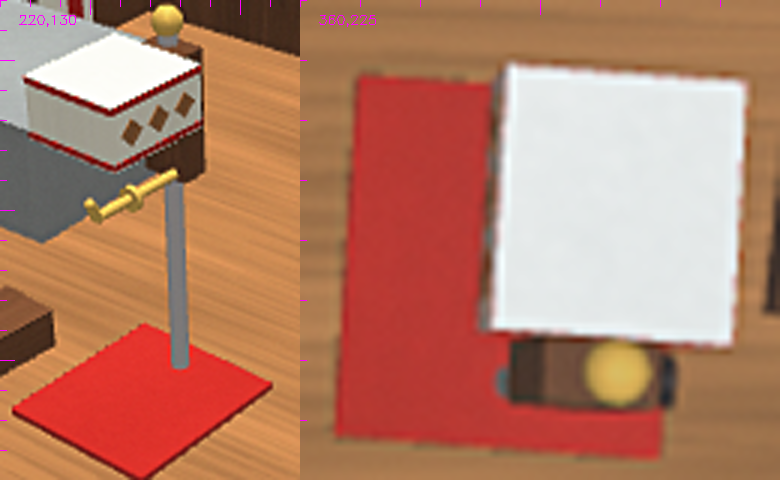

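c1 confirms the pale basket: its bar runs from scene (433,316) to (481,309), and from top (186,262) to (214,234). c2 shows the stand. Foot corners in the scene picture are (224,267), (268,238), (310,258) and (268,288). The header's front edges and the hook tip at (252,198) also show. Next I fit the poses.

```bash
cat > fit.py <<'E'
import numpy as np
from cell import ctrl
from scipy.optimize import least_squares
M={c:ctrl.camera_model(c) for c in("scene","top")}
def proj(c,p):
    K=np.array(M[c]["camera_matrix"]);T=np.array(M[c]["world_to_cam"])
    q=K@(T[:3,:3]@np.asarray(p)+T[:3,3]);return q[:2]/q[2]
def world(v,l):
    c,s=np.cos(v[2]),np.sin(v[2]);return np.array([v[0]+c*l[0]-s*l[1],v[1]+s*l[0]+c*l[1],l[2]])
E
python3 - <<'E'
from fit import *
mm=.001
S=[("scene",(95,60,10),(224.3,266.7)),("scene",(95,-130,10),(267.7,237.7)),("scene",(-75,-130,10),(310.3,258)),("scene",(-75,60,10),(267.7,288.3)),
("top",(-75,60,10),(369.7,237.5)),("top",(-75,-130,10),(366.2,297.8)),("top",(95,-130,10),(420,301.2))]
H=[("scene",(65,30,114),(228.3,156)),("scene",(-35,30,114),(257.3,166.7)),("scene",(-35,-80,114),(287.3,151.7)),
("scene",(65,30,54),(229.3,174.3)),("scene",(-35,30,54),(258.3,186)),("scene",(-35,-80,54),(287.3,171.7)),
("scene",(0,30,16),(251,196)),
("top",(-35,30,114),(395,235.5)),("top",(65,30,114),(434.5,238.3)),("top",(65,-80,114),(432.2,282.5)),("top",(-35,-80,114),(390.8,279.7))]
def r(v): return np.array([proj(c,world(v,np.array(l)*mm))-u for c,l,u in S]+[proj(c,world(v,np.array(l)*mm+[0,0,v[3]]))-u for c,l,u in H]).ravel()
f=least_squares(r,[.45,-.17,-1.57,.2],loss="soft_l1");print("stand",f.x,np.degrees(f.x[2]));print(np.round(r(f.x).reshape(-1,2),1).tolist())
B=[("scene",(-55,35,0),0)]
P=[("scene",(-58,0,150),(433,316)),("scene",(58,0,150),(481.4,309)),("top",(-58,0,150),(185.6,262.4)),("top",(58,0,150),(213.6,234.4)),
("top",(55,-35,60),(228.4,247)),("top",(-55,-35,60),(203,271.6)),("top",(-55,35,60),(185,256.4)),("top",(55,35,60),(210,230.4))]
# scene: bar left end = +x world end? decide by the fit: try both
for k in (0,1):
    Q=list(P)
    if k: Q[0]=("scene",(58,0,150),(433,316));Q[1]=("scene",(-58,0,150),(481.4,309))
    Q+= [("scene",(55,-35,0),(432.6,373)),("scene",(55,-35,60),(434.4,356.6))] if 0 else []
    g=lambda v:np.array([proj(c,world(v,np.array(l)*mm))-u for c,l,u in Q]).ravel()
    f=least_squares(g,[.55,.35,-.7],loss="soft_l1");print("basket",f.x,np.degrees(f.x[2]),f.cost);print(np.round(g(f.x).reshape(-1,2),1).tolist())
E
```

```text
stand [ 0.53027869 -0.24209862 -1.62375403  0.23940918] -93.03425311834128
[[-0.9, -1.8], [0.3, -1.6], [0.6, -1.9], [-0.3, -0.1], [-0.7, -0.5], [-0.7, -0.0], [0.3, 0.2], [-0.2, -1.4], [-0.1, -1.0], [-0.6, -1.0], [0.8, 1.6], [0.2, 1.5], [-0.1, 0.0], [-1.7, 0.4], [-0.8, 0.4], [-0.7, 0.2], [-0.4, -0.4], [1.0, -0.3]]
basket [ 0.53927961  0.32815627 -0.75342985] -43.168350802282966 110.19382496015713
[[47.2, -10.7], [-50.2, 3.3], [-0.1, 0.8], [0.4, -0.1], [-1.1, -0.9], [-1.3, 0.5], [0.6, -0.2], [1.1, -0.1]]
basket [ 0.53993987  0.3302156  -0.74625175] -42.75707591451397 8.689899058669882
[[-1.0, -3.1], [-0.5, -3.4], [-0.7, 0.6], [-0.4, -0.4], [-1.8, -1.2], [-1.8, 0.3], [-0.1, -0.3], [0.3, -0.3]]
```

```bash
cat > plan.py <<'E'
import numpy as np
from cell import ctrl
from scipy.spatial.transform import Rotation as Ro
def frame(yaw,lean):  # bar direction yaw (deg), lean back to -bar
    y,l=np.radians([yaw,lean]);b=np.array([np.cos(y),np.sin(y),0]);n=np.array([-np.sin(y),np.cos(y),0])
    z=np.sin(l)*b-np.cos(l)*np.array([0,0,1]);return np.c_[np.cross(n,z),n,z]
def go(p0,R0,p1,R1,n=None):
    rv=Ro.from_matrix(R0.T@R1).as_rotvec(degrees=True)
    if n is None: n=int(np.ceil(max(np.linalg.norm(rv)/6.8,np.linalg.norm(np.subtract(p1,p0))/.03,1)))
    while 1:
        Rk=Ro.from_rotvec(rv/n,degrees=True).as_matrix();A=sum(np.linalg.matrix_power(Rk,k) for k in range(n))
        t=np.linalg.solve(A,R0.T@np.subtract(p1,p0))/.02
        if abs(t).max()<=1: break
        n+=1
    row=np.r_[np.round(t,3),np.round(rv/n/45,4)]
    p,R=np.array(p0,float),R0.copy();path=[]
    for k in range(n): p=p+R@row[:3]*.02;R=R@Ro.from_rotvec(row[3:]*45,degrees=True).as_matrix();path.append(p.copy())
    print(n,"x",row.tolist());print(" mid",np.round(path[n//2],3),"end",np.round(p,3));return p,R
E
python3 - <<'E'
from fit import *
from plan import *
g=lambda v:np.r_[proj("top",[v[0],v[1],.15])-(174,309),proj("scene",[v[0],v[1],.15])-(512,285)]
print("purple handle mid",least_squares(g,[.4,.4]).x)
s=ctrl.sense();b=np.array([.540,.331,0]);R=frame(-42.8,40)
gp=b+[0,0,.144]+np.array([np.cos(np.radians(-42.8)),np.sin(np.radians(-42.8)),0])*-.045
tcp=gp+R[:,2]*.019;pre=tcp-R[:,2]*.13
print("grasp",gp,"tcp",tcp,"pre",pre)
p=s["tool_pos"]+[0,0,.24]
p,Rc=go(p,s["eef_rot"],[.5,-.10,.47],frame(-75,0))
p,Rc=go(p,Rc,pre+[0,0,.08],R)
p,Rc=go(p,Rc,tcp,R)
E
```

```text
purple handle mid [0.37181733 0.39903872]
grasp [0.50698216 0.36157486 0.144     ] tcp [0.51594317 0.35327687 0.12944516] pre [0.45463095 0.4100526  0.22903093]
35 x [0.977, 0.012, 0.002, -0.0, 0.0, -0.0566]
 mid [ 0.451 -0.421  0.471] end [ 0.5  -0.1   0.47]
26 x [0.977, 0.405, 0.008, -0.0096, -0.0333, -0.0264]
 mid [0.503 0.191 0.424] end [0.455 0.41  0.309]
10 x [0.258, 0.0, 0.956, -0.0001, 0.0001, -0.0]
 mid [0.491 0.376 0.201] end [0.516 0.353 0.129]
```

```bash
python3 -m jog '[[[0,0,-1,0,0,0,0],[0,0,-1,0,0,0,0],[0,0,-1,0,0,0,0],[0,0,-1,0,0,0,0],[0,0,-1,0,0,0,0],[0,0,-1,0,0,0,0],[0,0,-1,0,0,0,0],[0,0,-1,0,0,0,0],[0,0,-1,0,0,0,0],[0,0,-1,0,0,0,0],[0,0,-1,0,0,0,0],[0,0,-1,0,0,0,0]]]' 60
python3 -m jog '[[[0.977,0.012,0,0,0,-0.0566,0],[0.977,0.012,0,0,0,-0.0566,0],[0.977,0.012,0,0,0,-0.0566,0],[0.977,0.012,0,0,0,-0.0566,0],[0.977,0.012,0,0,0,-0.0566,0],[0.977,0.012,0,0,0,-0.0566,0],[0.977,0.012,0,0,0,-0.0566,0],[0.977,0.012,0,0,0,-0.0566,0],[0.977,0.012,0,0,0,-0.0566,0],[0.977,0.012,0,0,0,-0.0566,0],[0.977,0.012,0,0,0,-0.0566,0],[0.977,0.012,0,0,0,-0.0566,0],[0.977,0.012,0,0,0,-0.0566,0],[0.977,0.012,0,0,0,-0.0566,0],[0.977,0.012,0,0,0,-0.0566,0],[0.977,0.012,0,0,0,-0.0566,0],[0.977,0.012,0,0,0,-0.0566,0]]]'
python3 -m jog '[[[0.977,0.012,0,0,0,-0.0566,0],[0.977,0.012,0,0,0,-0.0566,0],[0.977,0.012,0,0,0,-0.0566,0],[0.977,0.012,0,0,0,-0.0566,0],[0.977,0.012,0,0,0,-0.0566,0],[0.977,0.012,0,0,0,-0.0566,0],[0.977,0.012,0,0,0,-0.0566,0],[0.977,0.012,0,0,0,-0.0566,0],[0.977,0.012,0,0,0,-0.0566,0],[0.977,0.012,0,0,0,-0.0566,0],[0.977,0.012,0,0,0,-0.0566,0],[0.977,0.012,0,0,0,-0.0566,0],[0.977,0.012,0,0,0,-0.0566,0],[0.977,0.012,0,0,0,-0.0566,0],[0.977,0.012,0,0,0,-0.0566,0],[0.977,0.012,0,0,0,-0.0566,0],[0.977,0.012,0,0,0,-0.0566,0],[0.977,0.012,0,0,0,-0.0566,0]]]'
python3 - <<'E'
from plan import *
s=ctrl.sense();print(np.round(s["qpos"],1))
R=frame(-42.8,40);tcp=np.array([.516,.353,.129])
p,Rc=go(s["tool_pos"],s["eef_rot"],tcp-R[:,2]*.13+[0,0,.08],R)
E
```

```text
time_s: 3.1
tool_pos: [0.1769, -0.6253, 0.4723]
eef_rot: [[0.962, 0.272, -0.0], [0.272, -0.962, -0.0], [-0.0, 0.0, -1.0]]
force: [0.0, -0.4, -0.3]
gripper_width: 1.002
grip_force: 0.0
time_s: 4.52
tool_pos: [0.4422, -0.4355, 0.4713]
eef_rot: [[0.51, 0.86, -0.0], [0.86, -0.51, -0.0], [-0.0, -0.0, -1.0]]
force: [-0.0, -0.2, -0.4]
gripper_width: 1.002
grip_force: 0.0
time_s: 6.02
tool_pos: [0.4999, -0.098, 0.4713]
eef_rot: [[-0.262, 0.965, -0.0], [0.965, 0.262, -0.0], [-0.0, -0.0, -1.0]]
force: [-0.7, -0.1, 0.8]
gripper_width: 0.998
grip_force: 0.0
[ 32.2   9.4 -30.5  86.8   4.8  85.1  16.9]
26 x [0.973, 0.406, 0.013, -0.0095, -0.0333, -0.0262]
 mid [0.502 0.191 0.425] end [0.455 0.41  0.309]
```

```bash
python3 -m jog '[[[0.973,0.406,0.013,-0.0095,-0.0333,-0.0262,0],[0.973,0.406,0.013,-0.0095,-0.0333,-0.0262,0],[0.973,0.406,0.013,-0.0095,-0.0333,-0.0262,0],[0.973,0.406,0.013,-0.0095,-0.0333,-0.0262,0],[0.973,0.406,0.013,-0.0095,-0.0333,-0.0262,0],[0.973,0.406,0.013,-0.0095,-0.0333,-0.0262,0],[0.973,0.406,0.013,-0.0095,-0.0333,-0.0262,0],[0.973,0.406,0.013,-0.0095,-0.0333,-0.0262,0],[0.973,0.406,0.013,-0.0095,-0.0333,-0.0262,0],[0.973,0.406,0.013,-0.0095,-0.0333,-0.0262,0],[0.973,0.406,0.013,-0.0095,-0.0333,-0.0262,0],[0.973,0.406,0.013,-0.0095,-0.0333,-0.0262,0],[0.973,0.406,0.013,-0.0095,-0.0333,-0.0262,0]]]'
python3 -m jog '[[[0.973,0.406,0.013,-0.0095,-0.0333,-0.0262,0],[0.973,0.406,0.013,-0.0095,-0.0333,-0.0262,0],[0.973,0.406,0.013,-0.0095,-0.0333,-0.0262,0],[0.973,0.406,0.013,-0.0095,-0.0333,-0.0262,0],[0.973,0.406,0.013,-0.0095,-0.0333,-0.0262,0],[0.973,0.406,0.013,-0.0095,-0.0333,-0.0262,0],[0.973,0.406,0.013,-0.0095,-0.0333,-0.0262,0],[0.973,0.406,0.013,-0.0095,-0.0333,-0.0262,0],[0.973,0.406,0.013,-0.0095,-0.0333,-0.0262,0],[0.973,0.406,0.013,-0.0095,-0.0333,-0.0262,0],[0.973,0.406,0.013,-0.0095,-0.0333,-0.0262,0],[0.973,0.406,0.013,-0.0095,-0.0333,-0.0262,0],[0.973,0.406,0.013,-0.0095,-0.0333,-0.0262,0]]]'
python3 - <<'E'
from plan import *
import cv2
s=ctrl.sense();print(np.round(s["qpos"],1))
R=frame(-42.8,40);tcp=np.array([.516,.353,.129])
p,Rc=go(s["tool_pos"],s["eef_rot"],tcp-R[:,2]*.08,R)
p,Rc=go(p,Rc,tcp,R)
a=ctrl.camera("scene")[210:450,380:620,::-1];b=ctrl.camera("top")[170:350,120:300,::-1]
cv2.imwrite("pics/pre.png",np.hstack([cv2.resize(a,(400,400)),cv2.resize(b,(400,400))]))
E
```

```text
time_s: 7.1
tool_pos: [0.5053, 0.1712, 0.4313]
eef_rot: [[-0.471, 0.855, 0.218], [0.813, 0.516, -0.27], [-0.343, 0.05, -0.938]]
force: [-0.6, 0.1, -0.6]
gripper_width: 0.997
grip_force: 0.0
time_s: 8.18
tool_pos: [0.4566, 0.4094, 0.3084]
eef_rot: [[-0.561, 0.681, 0.471], [0.521, 0.732, -0.439], [-0.644, -0.001, -0.765]]
force: [-0.9, 0.1, 0.5]
gripper_width: 1.0
grip_force: 0.0
[-36.4  36.  -44.1  89.3  56.6  93.1 -44.8]
6 x [0.438, -0.008, 0.917, -0.0005, 0.0002, -0.0002]
 mid [0.471 0.395 0.23 ] end [0.478 0.388 0.19 ]
4 x [0.001, 0.0, 1.0, 0.0, 0.0001, -0.0]
 mid [0.507 0.362 0.144] end [0.516 0.353 0.129]
```

View pics/pre.png

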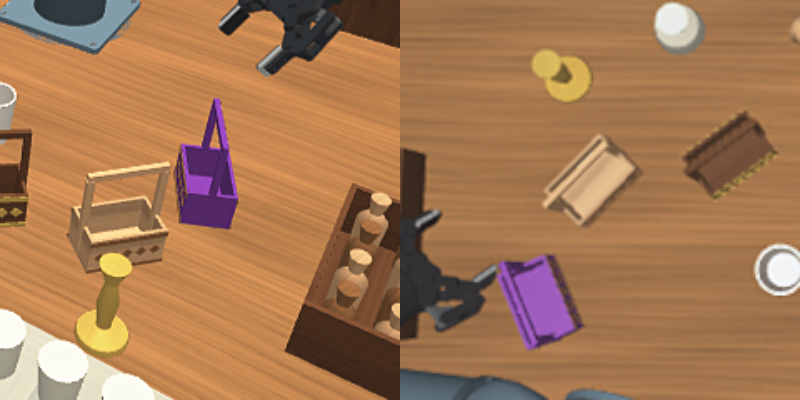

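The picture shows the gripper at the upper left of the basket, clear of the purple one, and the projected TCP agrees with it. Approaching now.

```bash
python3 -m jog '[[[0.438,-0.008,0.917,0,0,0,0],[0.438,-0.008,0.917,0,0,0,0],[0.438,-0.008,0.917,0,0,0,0],[0.438,-0.008,0.917,0,0,0,0],[0.438,-0.008,0.917,0,0,0,0],[0.438,-0.008,0.917,0,0,0,0]]]'
python3 -m jog '[[[0,0,0.6,0,0,0,0],[0,0,0.6,0,0,0,0],[0,0,0.6,0,0,0,0],[0,0,0.6,0,0,0,0],[0,0,0.6,0,0,0,0],[0,0,0.6,0,0,0,0],[0,0,0.4,0,0,0,0]]]'
python3 - <<'E'
from plan import *
from fit import proj
import cv2
s=ctrl.sense();print(np.round(s["qpos"],1),s["tool_pos"],s["force"])
o=[]
for c,(x0,y0,w) in {"scene":(410,250,100),"top":(160,210,100)}.items():
    im=ctrl.camera(c)[y0:y0+w,x0:x0+w,::-1];im=cv2.resize(im,(400,400),interpolation=2)
    u=(proj(c,s["tool_pos"])-[x0,y0])*4;cv2.circle(im,tuple(int(t) for t in u),4,(0,255,0),1);o.append(im)
cv2.imwrite("pics/at.png",np.hstack(o))
E
```

```text
time_s: 8.78
tool_pos: [0.4796, 0.3861, 0.19]
eef_rot: [[-0.559, 0.683, 0.469], [0.524, 0.73, -0.439], [-0.643, 0.0, -0.766]]
force: [0.8, -0.5, 0.2]
gripper_width: 0.997
grip_force: 0.0
time_s: 9.37
tool_pos: [0.5175, 0.3502, 0.1283]
eef_rot: [[-0.559, 0.684, 0.469], [0.523, 0.73, -0.441], [-0.643, -0.001, -0.766]]
force: [-0.0, -0.2, -0.1]
gripper_width: 1.0
grip_force: 0.0
[-32.   47.1 -38.   98.1  67.4  78.3 -54.3] [0.51746563 0.35016064 0.1283315 ] [-0.00828721 -0.21925467 -0.13026208]
```

View pics/at.png

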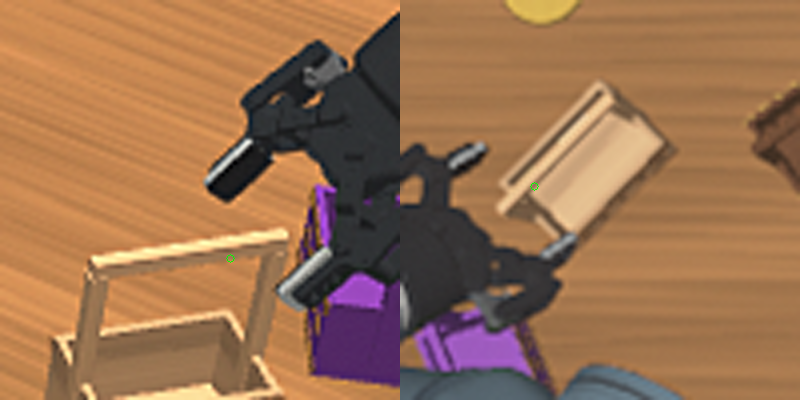

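Both views show the open fingers straddling the handle's near end, tips about 12 mm short of the TCP as expected when open. I'll go 4 mm deeper and close.

```bash
python3 -m jog '[[[0,0,0.2,0,0,0,0],[0,0,0,0,0,0,160],[0,0,0,0,0,0,200],[0,0,0,0,0,0,255],[0,0,0,0,0,0,255],[0,0,0,0,0,0,255],[0,0,0,0,0,0,255],[0,0,0,0,0,0,255],[0,0,0,0,0,0,255],[0,0,0,0,0,0,255],[0,0,0,0,0,0,255],[0,0,0,0,0,0,255],[0,0,0,0,0,0,255],[0,0,0,0,0,0,255]]]' 100
python3 - <<'E'
from plan import *
from fit import proj
import cv2
s=ctrl.sense();R=s["eef_rot"]
print("20mm up row",np.round(R.T@[0,0,1],3))
o=[]
for c,(x0,y0,w) in {"scene":(410,280,100),"top":(160,210,100)}.items():
    im=ctrl.camera(c)[y0:y0+w,x0:x0+w,::-1];im=cv2.resize(im,(400,400),interpolation=2);o.append(im)
cv2.imwrite("pics/grip.png",np.hstack(o))
E
```

```text
time_s: 10.63
tool_pos: [0.5184, 0.3498, 0.1263]
eef_rot: [[-0.56, 0.683, 0.469], [0.523, 0.73, -0.439], [-0.643, -0.001, -0.766]]
force: [-0.6, 2.7, 0.3]
gripper_width: 0.086
grip_force: 98.0
20mm up row [-0.643 -0.001 -0.766]
```

The grip stopped on the bar (about 8 mm opening, 98 N). Lifting.

```bash
python3 -m jog '[[[-0.2,0,-0.24,0,0,0,255],[-0.32,0,-0.38,0,0,0,255],[-0.5,0,-0.6,0,0,0,255],[-0.64,0,-0.77,0,0,0,255],[-0.64,0,-0.77,0,0,0,255],[-0.64,0,-0.77,0,0,0,255],[-0.64,0,-0.77,0,0,0,255],[-0.64,0,-0.77,0,0,0,255],[-0.64,0,-0.77,0,0,0,255],[-0.64,0,-0.77,0,0,0,255],[-0.64,0,-0.77,0,0,0,255],[-0.5,0,-0.6,0,0,0,255],[-0.2,0,-0.24,0,0,0,255],[0,0,0,0,0,0,255]]]'
python3 - <<'E'
from plan import *
from fit import proj
import cv2
s=ctrl.sense();R=s["eef_rot"];print(np.round(s["qpos"],1))
o=[]
for c,(x0,y0,w) in {"scene":(400,190,150),"top":(100,190,150)}.items():
    im=ctrl.camera(c)[y0:y0+w,x0:x0+w,::-1];im=cv2.resize(im,(400,400),interpolation=2)
    for l in((0,0,-.019),(0.0,0,0)):
        u=(proj(c,s["tool_pos"]+R@l)-[x0,y0])*400/w;cv2.circle(im,tuple(int(t) for t in u),3,(0,255,0),1)
    o.append(im)
cv2.imwrite("pics/lift.png",np.hstack(o))
E
```

```text
time_s: 11.9
tool_pos: [0.5181, 0.3508, 0.3423]
eef_rot: [[-0.558, 0.683, 0.471], [0.524, 0.73, -0.438], [-0.643, 0.002, -0.766]]
force: [-0.0, 0.6, -2.5]
gripper_width: 0.083
grip_force: 97.6
[-28.3  31.8 -43.4  90.   57.2  89.9 -36.6]
```

View pics/lift.png

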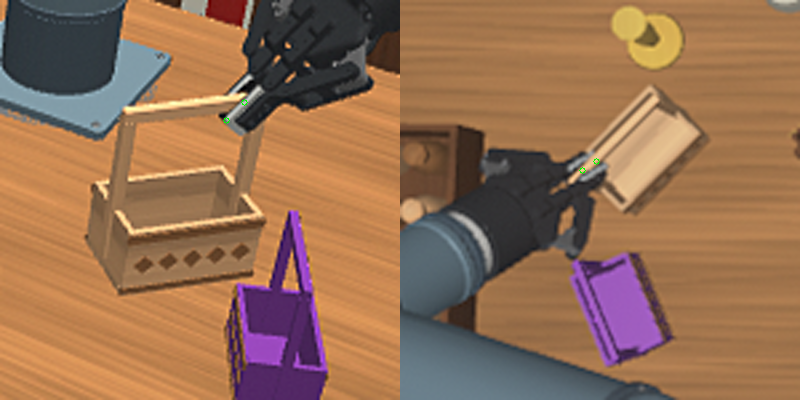

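Lifted level, clear of the purple one. Green grasp marks sit at the bar's end: scene crop (245,103), top crop (590,165). I'll fit the basket's pose in the hand and plan the transfer.

Run:
```python
from fit import *
from plan import *
s=ctrl.sense();R=s["eef_rot"];gp=s["tool_pos"]-.019*R[:,2];print("grasp pt",gp)
Q=[("scene",(58,0,150),(446.1,231.2)),("scene",(55,35,60),(448.8,277)),("scene",(-55,35,60),(498.3,269.9)),("scene",(55,-35,60),(434.9,260.5)),("scene",(55,35,0),(445.8,298.8)),
("top",(55,35,60),(195.6,223)),("top",(55,-35,60),(215.1,240.6)),("top",(-55,-35,60),(185.5,269.9))]
def T(v,l): return Ro.from_rotvec(v[3:]).apply(np.array(l)*.001)+v[:3]
g=lambda v:np.array([proj(c,T(v,l))-u for c,l,u in Q]).ravel()
f=least_squares(g,[.54,.33,.2,0,0,-.75]);v=f.x;B=Ro.from_rotvec(v[3:]).as_matrix()
print("basket",v[:3],"axes",np.round(B,3).tolist(),"yaw",np.degrees(np.arctan2(B[1,0],B[0,0])));print(np.round(g(v).reshape(-1,2),1).tolist())
print("grasp point in basket",B.T@(gp-v[:3]))
# candidate via points: final tool orientation
st=np.array([.530,-.242]);zs=.238;F=frame(-93,40);bx=np.array([np.cos(np.radians(-93)),np.sin(np.radians(-93)),0]);sy=np.array([.9986,-.0523,0])
hm=np.array([st[0],st[1],zs+6e-3])
fin=hm-.045*bx+.019*F[:,2];print("final tcp",fin)
p,Rc=s["tool_pos"],R
p,Rc=go(p,Rc,fin+sy*.13+[0,0,.10],F)
p,Rc=go(p,Rc,fin+sy*.13+[0,0,.022],F)
```

```text
grasp pt [0.5088224  0.3583295  0.35410253]
basket [0.53582833 0.33024055 0.20898884] axes [[0.75, 0.66, -0.036], [-0.661, 0.75, -0.034], [0.005, 0.049, 0.999]] yaw -41.3802189324063
[[-0.9, -0.7], [-0.1, 0.3], [-0.5, 0.0], [-0.7, -1.7], [-0.8, 2.2], [-1.4, 0.3], [-1.7, 0.2], [-0.3, 1.3]]
grasp point in basket [-0.03813166  0.0103527   0.14496583]
final tcp [ 0.53171594 -0.2092579   0.22944516]
23 x [-0.978, -0.2, 0.85, 0.0309, 0.0, 0.037]
 mid [0.655 0.07  0.334] end [ 0.662 -0.216  0.33 ]
3 x [0.839, -0.003, 0.995, 0.0003, 0.0002, -0.0002]
 mid [ 0.662 -0.216  0.277] end [ 0.662 -0.216  0.251]
```

```bash
python3 -m jog '[[[-0.5,-0.1,0.43,0.0155,0,0.0185,255],[-0.5,-0.1,0.43,0.0155,0,0.0185,255],[-0.98,-0.2,0.85,0.031,0,0.037,255],[-0.98,-0.2,0.85,0.031,0,0.037,255],[-0.98,-0.2,0.85,0.031,0,0.037,255],[-0.98,-0.2,0.85,0.031,0,0.037,255],[-0.98,-0.2,0.85,0.031,0,0.037,255],[-0.98,-0.2,0.85,0.031,0,0.037,255],[-0.98,-0.2,0.85,0.031,0,0.037,255],[-0.98,-0.2,0.85,0.031,0,0.037,255],[-0.98,-0.2,0.85,0.031,0,0.037,255],[-0.98,-0.2,0.85,0.031,0,0.037,255],[-0.98,-0.2,0.85,0.031,0,0.037,255]]]'
python3 - <<'E'
from plan import *
s=ctrl.sense();print(np.round(s["qpos"],1))
F=frame(-93,40);sy=np.array([.9986,-.0523,0]);fin=np.array([.5318,-.2083,.2294])
go(s["tool_pos"],s["eef_rot"],fin+sy*.13+[0,0,.10],F)
E
```

```text
time_s: 13.08
tool_pos: [0.6564, 0.066, 0.3342]
eef_rot: [[-0.27, 0.936, 0.225], [0.716, 0.351, -0.603], [-0.644, -0.002, -0.765]]
force: [0.9, 0.9, -2.3]
gripper_width: 0.091
grip_force: 97.6
[ -6.3  32.3 -33.2  86.8  55.2  85.5 -31.7]
11 x [-0.959, -0.197, 0.835, 0.0304, 0.0002, 0.0366]
 mid [ 0.674 -0.087  0.332] end [ 0.662 -0.215  0.329]
```

```bash
python3 -m jog '[[[-0.96,-0.2,0.835,0.0304,0,0.0366,255],[-0.96,-0.2,0.835,0.0304,0,0.0366,255],[-0.96,-0.2,0.835,0.0304,0,0.0366,255],[-0.96,-0.2,0.835,0.0304,0,0.0366,255],[-0.96,-0.2,0.835,0.0304,0,0.0366,255],[-0.96,-0.2,0.835,0.0304,0,0.0366,255],[-0.96,-0.2,0.835,0.0304,0,0.0366,255],[-0.96,-0.2,0.835,0.0304,0,0.0366,255],[-0.96,-0.2,0.835,0.0304,0,0.0366,255],[-0.96,-0.2,0.835,0.0304,0,0.0366,255],[-0.96,-0.2,0.835,0.0304,0,0.0366,255],[0,0,0,0,0,0,255]]]'
python3 - <<'E'
from plan import *
s=ctrl.sense();print(np.round(s["qpos"],1))
F=frame(-93,40);sy=np.array([.9986,-.0523,0]);fin=np.array([.5318,-.2083,.2294])
go(s["tool_pos"],s["eef_rot"],fin+sy*.09+[0,0,.026],F)
E
```

```text
time_s: 14.08
tool_pos: [0.659, -0.2219, 0.3299]
eef_rot: [[0.046, 0.998, -0.04], [0.76, -0.061, -0.647], [-0.648, -0.001, -0.762]]
force: [-0.3, -1.5, -2.2]
gripper_width: 0.089
grip_force: 97.6
[ 12.1  34.1 -23.9  82.1  52.9  82.9 -27.9]
3 x [0.888, -0.629, 0.876, -0.0027, 0.0028, -0.0028]
 mid [ 0.634 -0.216  0.28 ] end [ 0.622 -0.213  0.255]
```

```bash
python3 -m jog '[[[0.444,-0.314,0.438,-0.0014,0.0014,-0.0014,255],[0.444,-0.314,0.438,-0.0014,0.0014,-0.0014,255],[0.444,-0.314,0.438,-0.0014,0.0014,-0.0014,255],[0.444,-0.314,0.438,-0.0014,0.0014,-0.0014,255],[0.444,-0.314,0.438,-0.0014,0.0014,-0.0014,255],[0.444,-0.314,0.438,-0.0014,0.0014,-0.0014,255],[0,0,0,0,0,0,255],[0,0,0,0,0,0,255]]]'
python3 - <<'E'
from crop import *
from cell import ctrl
for c in("scene","top"): cv2.imwrite(f"pics/{c}9.png",ctrl.camera(c)[:,:,::-1])
cv2.imwrite("pics/ins.png",np.hstack([tile("pics/scene9.png",200,130,133,150,3),tile("pics/top9.png",330,170,133,150,3)]))
E
```

```text
time_s: 14.75
tool_pos: [0.6238, -0.2042, 0.255]
eef_rot: [[0.031, 0.999, -0.025], [0.769, -0.039, -0.638], [-0.639, 0.0, -0.77]]
force: [0.7, -0.3, -3.2]
gripper_width: 0.092
grip_force: 97.6
```

View pics/ins.png

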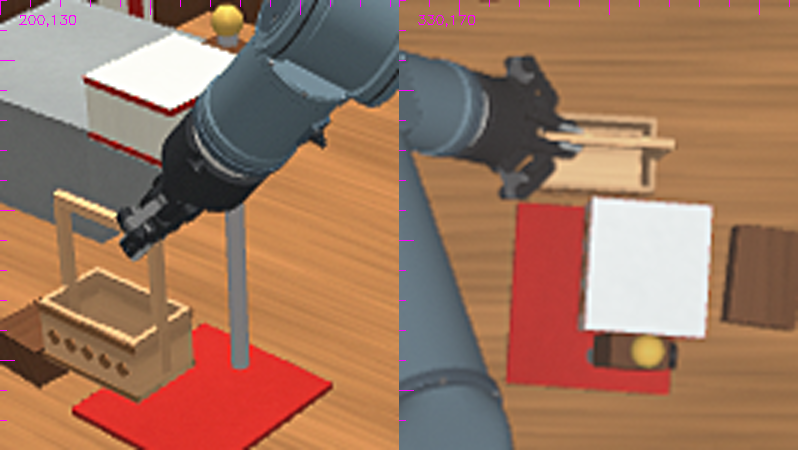

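The basket hangs level in the hand, bar along the stand's x, in front of the header. Bar ends are at scene (219,194) and top (422,218); the forearm stays clear to the left of the stand. One fit of the bar against the hook before going in.

Run:
```python
from fit import *
from plan import *
s=ctrl.sense();R=s["eef_rot"];gp=s["tool_pos"]-.019*R[:,2];print(s["tool_pos"],np.round(s["qpos"],1))
Q=[("scene",(58,0,150),(219,194)),("scene",(55,35,60),(213.3,230)),("scene",(-55,35,60),(246.7,246.7)),("scene",(55,-35,60),(232.7,219.3)),("scene",(-55,-35,60),(263.3,233.3)),("scene",(-55,35,0),(246.7,262.7)),("scene",(55,35,0),(214,244.3)),
("top",(58,0,150),(421.7,217.7)),("top",(55,35,60),(415,209.3)),("top",(55,-35,60),(415,234)),("top",(-55,-35,60),(378.3,232.7))]
def T(v,l): return Ro.from_rotvec(v[3:]).apply(np.array(l)*.001)+v[:3]
g=lambda v:np.array([proj(c,T(v,l))-u for c,l,u in Q]).ravel()
f=least_squares(g,[.62,-.24,.12,0,0,-1.57]);v=f.x;B=Ro.from_rotvec(v[3:]).as_matrix()
print("basket",v[:3],"tilt",np.round(B[:,2],3),"yaw",np.degrees(np.arctan2(B[1,0],B[0,0])));print(np.round(g(v).reshape(-1,2),1).tolist())
print("grasp in basket",B.T@(gp-v[:3]), "bar underside z",T(v,[0,0,138])[2])
d=T(v,[0,0,138])[:2]-[.5303,-.2421];a=np.radians(-93);print("bar mid in stand x,y",d@[np.cos(a),np.sin(a)],d@[-np.sin(a),np.cos(a)])
```

```text
[ 0.62515867 -0.20368152  0.25641223] [ 12.   34.5 -24.4  92.4  54.6  75.9 -36.1]
basket [ 0.6193235  -0.23787422  0.12516837] tilt [0.015 0.055 0.998] yaw -90.55233300990214
[[0.4, -0.7], [-0.4, -0.7], [-1.3, -1.1], [-1.0, -2.0], [0.5, -0.7], [-0.4, 1.8], [0.5, 3.6], [-1.3, -0.5], [1.0, 0.5], [0.8, 0.4], [-1.6, 1.0]]
grasp in basket [-0.03819977  0.00367095  0.14828889] bar underside z 0.26294120342948785
bar mid in stand x,y -0.01661770155399675 0.09034211620568802
```

Bar underside 25 mm above the estimated seat, bar 14 mm off in stand x. I'll shift 9 mm to +x, raise 3 mm, and go in.

```bash
python3 -m jog '[[[-0.23,0,0.08,0,0,0,255],[-0.22,0,0.09,0,0,0,255],[0,0,0,0,0,0,255],[0,-0.2,0,0,0,0,255],[0,-0.4,0,0,0,0,255],[0,-0.4,0,0,0,0,255],[0,-0.4,0,0,0,0,255],[0,-0.4,0,0,0,0,255],[0,-0.2,0,0,0,0,255],[0,0,0,0,0,0,255],[0,0,0,0,0,0,255]]]'
python3 -m jog '[[[0,-0.2,0,0,0,0,255],[0,-0.2,0,0,0,0,255],[0,-0.2,0,0,0,0,255],[0,-0.2,0,0,0,0,255],[0,-0.2,0,0,0,0,255],[0,0,0,0,0,0,255]]]'
```

```text
time_s: 15.77
tool_pos: [0.5843, -0.2103, 0.259]
eef_rot: [[0.031, 0.999, -0.022], [0.77, -0.038, -0.638], [-0.638, 0.003, -0.77]]
force: [-0.1, -1.1, -2.1]
gripper_width: 0.091
grip_force: 97.6
time_s: 16.27
tool_pos: [0.5635, -0.2095, 0.2587]
eef_rot: [[0.031, 0.999, -0.023], [0.769, -0.038, -0.638], [-0.638, 0.002, -0.77]]
force: [0.6, 0.3, -3.2]
gripper_width: 0.089
grip_force: 97.6
```

```bash
python3 -m jog '[[[0,-0.2,0,0,0,0,255],[0,-0.2,0,0,0,0,255],[0,-0.2,0,0,0,0,255],[0,-0.2,0,0,0,0,255],[0,-0.2,0,0,0,0,255],[0,0,0,0,0,0,255]]]'
python3 -m jog '[[[0,-0.2,0,0,0,0,255],[0,-0.2,0,0,0,0,255],[0,-0.2,0,0,0,0,255],[0,0,0,0,0,0,255],[0,0,0,0,0,0,255]]]'
python3 - <<'E'
from crop import *
from cell import ctrl
for c in("scene","top"): cv2.imwrite(f"pics/{c}10.png",ctrl.camera(c)[:,:,::-1])
cv2.imwrite("pics/ins2.png",np.hstack([tile("pics/scene10.png",210,130,100,150,4),tile("pics/top10.png",350,170,100,150,4)]))
E
```

```text
time_s: 16.77
tool_pos: [0.5435, -0.2088, 0.2587]
eef_rot: [[0.031, 0.999, -0.023], [0.769, -0.038, -0.638], [-0.638, 0.002, -0.77]]
force: [0.1, -0.2, -2.9]
gripper_width: 0.09
grip_force: 97.6
time_s: 17.18
tool_pos: [0.5322, -0.2084, 0.2587]
eef_rot: [[0.031, 0.999, -0.022], [0.77, -0.038, -0.638], [-0.638, 0.003, -0.77]]
force: [0.5, -0.7, -2.8]
gripper_width: 0.086
grip_force: 97.6
```

View pics/ins2.png

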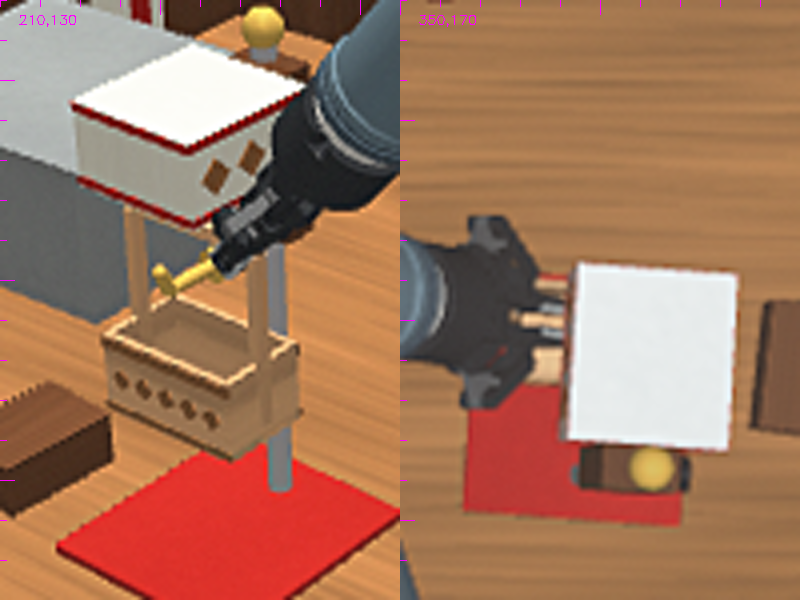

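The hook passes through the handle: its tip shows in front of the bar at crop (165,280), and the gripper clears the header. Lowering by feel.

```bash
python3 -m jog '[[[0.16,0,0.19,0,0,0,255],[0.16,0,0.19,0,0,0,255],[0.16,0,0.19,0,0,0,255],[0.16,0,0.19,0,0,0,255],[0,0,0,0,0,0,255],[0,0,0,0,0,0,255]]]'
python3 -m jog '[[[0.064,0,0.077,0,0,0,255],[0,0,0,0,0,0,255],[0.064,0,0.077,0,0,0,255],[0,0,0,0,0,0,255]]]'
python3 -m jog '[[[0.064,0,0.077,0,0,0,255],[0,0,0,0,0,0,255]]]'
python3 -m jog '[[[0.064,0,0.077,0,0,0,255],[0,0,0,0,0,0,255]]]'
```

```text
time_s: 17.78
tool_pos: [0.5322, -0.2081, 0.2382]
eef_rot: [[0.03, 0.999, -0.023], [0.77, -0.038, -0.637], [-0.638, 0.002, -0.77]]
force: [0.2, -0.2, -2.8]
gripper_width: 0.086
grip_force: 97.6
time_s: 18.12
tool_pos: [0.5324, -0.2081, 0.2346]
eef_rot: [[0.031, 0.999, -0.022], [0.77, -0.038, -0.637], [-0.638, 0.003, -0.77]]
force: [0.3, 0.6, -1.9]
gripper_width: 0.091
grip_force: 97.6
time_s: 18.28
tool_pos: [0.5323, -0.2082, 0.2325]
eef_rot: [[0.031, 0.999, -0.022], [0.77, -0.038, -0.637], [-0.638, 0.002, -0.77]]
force: [-0.9, 0.8, -3.0]
gripper_width: 0.09
grip_force: 97.6
time_s: 18.45
tool_pos: [0.5323, -0.2081, 0.2304]
eef_rot: [[0.031, 0.999, -0.022], [0.77, -0.038, -0.637], [-0.638, 0.002, -0.77]]
force: [-1.1, 0.1, -2.7]
gripper_width: 0.089
grip_force: 97.6
```

```bash
for i in 1 2; do :; done; python3 -m jog '[[[0.064,0,0.077,0,0,0,255],[0,0,0,0,0,0,255]]]' | grep -E "pos|force:"
python3 -m jog '[[[0.064,0,0.077,0,0,0,255],[0,0,0,0,0,0,255]]]' | grep -E "pos|force:"
```

```text
tool_pos: [0.5326, -0.2082, 0.2287]
force: [0.2, -0.8, -2.1]
grip_force: 97.8
tool_pos: [0.5328, -0.2082, 0.2279]
force: [-2.3, 2.3, 4.8]
grip_force: 98.8
```

```bash
python3 -m jog '[[[0.048,0,0.058,0,0,0,255],[0,0,0,0,0,0,255]]]' | grep -E "pos|force:"
```

```text
tool_pos: [0.5329, -0.2082, 0.2274]
force: [-3.9, 4.8, 11.1]
grip_force: 99.5
```

Contact at TCP z 0.228, so the seat is at about 0.237 m. I'll ease off the press and then open gently. On opening the pads swing back about 13 mm along the tool, away from the bar.

```bash
python3 -m jog '[[[-0.032,0,-0.038,0,0,0,255],[-0.016,0,-0.019,0,0,0,255],[0,0,0,0,0,0,255],[0,0,0,0,0,0,255]]]' 40
python3 -m jog '[[[0,0,0,0,0,0,225],[0,0,0,0,0,0,215],[0,0,0,0,0,0,205],[0,0,0,0,0,0,195],[0,0,0,0,0,0,185],[0,0,0,0,0,0,170],[0,0,0,0,0,0,150],[0,0,0,0,0,0,150],[0,0,0,0,0,0,150],[0,0,0,0,0,0,150]]]'
```

```text
time_s: 19.28
tool_pos: [0.5328, -0.2082, 0.2278]
eef_rot: [[0.032, 0.999, -0.021], [0.769, -0.038, -0.639], [-0.639, 0.004, -0.769]]
force: [-2.6, 3.1, 7.4]
gripper_width: 0.087
grip_force: 98.6
time_s: 20.12
tool_pos: [0.5325, -0.2081, 0.2268]
eef_rot: [[0.031, 0.999, -0.022], [0.77, -0.038, -0.637], [-0.638, 0.003, -0.77]]
force: [0.1, 0.1, 0.1]
gripper_width: 0.412
grip_force: 0.0
```

Released with zero force. Retreating along the tool axis.

```bash
python3 -m jog '[[[0,0,-0.2,0,0,0,130],[0,0,-0.3,0,0,0,130],[0,0,-0.4,0,0,0,130],[0,0,-0.4,0,0,0,130],[0,0,-0.4,0,0,0,130]]]'
python3 -m jog '[[[0,0,-0.6,0,0,0,130],[0,0,-0.8,0,0,0,130],[0,0,-0.8,0,0,0,130],[0,0,-0.8,0,0,0,130],[0,0,-0.8,0,0,0,130],[0,0,-0.8,0,0,0,130],[0,0,-0.5,0,0,0,130],[0,0,0,0,0,0,130],[0,0,0,0,0,0,130],[0,0,0,0,0,0,130],[0,0,0,0,0,0,130],[0,0,0,0,0,0,130]]]'
python3 - <<'E'
from crop import *
from cell import ctrl
for c in("scene","top"): cv2.imwrite(f"pics/{c}11.png",ctrl.camera(c)[:,:,::-1])
cv2.imwrite("pics/end.png",np.hstack([tile("pics/scene11.png",210,130,100,150,4),tile("pics/top11.png",350,170,100,150,4)]))
E
```

```text
time_s: 20.53
tool_pos: [0.5336, -0.1856, 0.2539]
eef_rot: [[0.031, 0.999, -0.021], [0.77, -0.037, -0.637], [-0.638, 0.003, -0.77]]
force: [0.1, 0.5, -0.2]
gripper_width: 0.488
grip_force: 0.0
time_s: 21.53
tool_pos: [0.5351, -0.1222, 0.3309]
eef_rot: [[0.031, 0.999, -0.024], [0.769, -0.039, -0.638], [-0.638, 0.001, -0.77]]
force: [0.6, -0.2, 0.0]
gripper_width: 0.49
grip_force: 0.0
```

View pics/end.png

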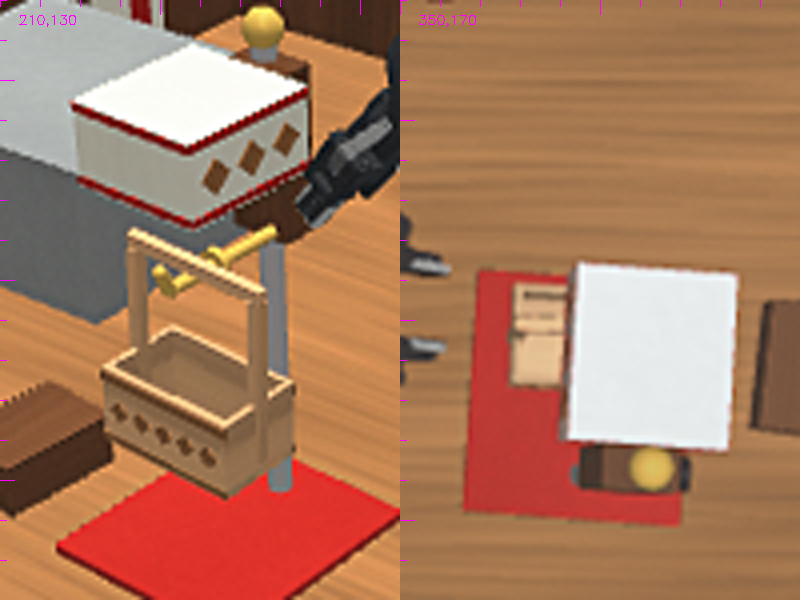

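The basket hangs on the hook between collar and tip: bar ends at crop (130,232) and (265,295), hook crossing near the middle at (200,265), gripper clear. I'll let it settle and check that it is still.

```bash
Z='x'; python3 -m jog '[[[0,0,-0.5,0,0,0,130],[0,0,-0.5,0,0,0,130],[0,0,0,0,0,0,130],[0,0,0,0,0,0,130],[0,0,0,0,0,0,130],[0,0,0,0,0,0,130],[0,0,0,0,0,0,130],[0,0,0,0,0,0,130],[0,0,0,0,0,0,130],[0,0,0,0,0,0,130],[0,0,0,0,0,0,130],[0,0,0,0,0,0,130],[0,0,0,0,0,0,130],[0,0,0,0,0,0,130],[0,0,0,0,0,0,130],[0,0,0,0,0,0,130],[0,0,0,0,0,0,130],[0,0,0,0,0,0,130],[0,0,0,0,0,0,130],[0,0,0,0,0,0,130]]]' | head -2
python3 - <<'E'
import numpy as np
from cell import ctrl
f=[ctrl.camera("scene")[180:258,232:284].astype(int) for _ in range(8)]
print([int(abs(a-f[0]).max()) for a in f],[round(abs(a-f[0]).mean(),2) for a in f])
E
```

```text
time_s: 23.3
tool_pos: [0.536, -0.1087, 0.3469]
[0, 5, 5, 5, 5, 5, 4, 5] [np.float64(0.0), np.float64(0.77), np.float64(0.79), np.float64(0.79), np.float64(0.78), np.float64(0.79), np.float64(0.78), np.float64(0.77)]
```

Only camera noise between frames, so the basket is at rest.

```bash
python3 -c "
from cell import ctrl
print(ctrl.close_job())"
```

```text
the job is handed in; nothing more can be done
None
```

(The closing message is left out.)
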